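# Slide the marble board out from under the mug and coasters

### The arm

A 7-joint arm with a two-finger parallel gripper is mounted at the origin on a cart in front of the work surface, level with it; the furniture and walls round the work are solid. World frame = base frame: x ahead of the robot, y to its left, z up, the work surface at z = 0. Lengths are in m, angles in degrees, forces in N, time in s.
With the tool pointing down it reaches from about 0.35 to 0.775 m from the base axis. Payload 3.1 kg.
Tool frame: the origin (TCP) lies midway between the tips of the shut fingers; the grasp point (between the pads) lies 19 mm behind it (robot.grip_depth is the distance from the TCP to the grasp point, in m); z points along the fingers, y is the line along which they close (so a half turn about z gives the same grasp; the last joint's range is limited). The gripper opens to 85 mm and grips with 20 to 120 N. Pads are 22 mm wide; open, the fingers measure 114 mm over their backs; the gripper's body (76 mm by 85 mm) begins 54 mm behind the grasp point. The pads swing forward as they close: fully open they stand 13 mm farther back than shut.
Start: joints at [-76.53, 17.813, 0.802, 86.603, -0.252, 75.585, -1.558], TCP at [0.15, 0.529, 0.231] pointing down, gripper open.
Joint ranges: [-154.91, 154.91], [-16.99, 109.72], [-72.82, 74.43], [7.12, 147.25], [-82.49, 262.49], [11.32, 116.49], [-174.64, 174.64]. Speed limits (degrees/s): [159.86, 159.86, 180, 180, 180, 180, 180].

### API

Orientations are given as a 3x3 rotation matrix whose columns are the frame's x, y, z axes.
In Python, from plant import robot gives the robot as it stands. The module is installed in compiled form; this text tells all that it offers.
- The arm moves only by the tool carry_out, never from a script. Its argument "commands" is one flat list of numbers, 5 for each row, row after row: the shift along the tool's x, y, z in units of 2.5 cm (1.0 is 2.5 cm), then the turn about the tool's z in units of 8 degrees (1.0 is 8 degrees), then the opening, from -1 (shut) to 1 (fully open). A call has 1 to 12 rows; each row shifts and turns the commanded pose from where the row before left it, along the tool's axes as they then stand; what a row does not reach is not made up. A row lasts 1/8 s, in which the tool goes at most 62.5 mm and 10.7 degrees, less where a joint would pass 70% of its speed; a pose out of reach is approached as far as the arm can. A call with a number of a shift or a turn outside -1 to 1 is refused whole. A call with a gripper value outside its range is refused whole. The fingers move at their own pace and stop on an object; the grip force is fixed at half the most. Time passes only in rows, so rows that do not move let the fingers close. It gives the time, the measured TCP pose, the force, the opening and the grip force at its end, in the units of the state.
- robot.read_state(): the state, without advancing time (a new reading comes with each control period).
- robot.camera(name): name is "scene" or "top" or "wrist"; returns the picture (384x512x3 uint8, blue, green, red); there is no depth.
- robot.calibration(name): a dict with "fx", "fy", "cx", "cy" (pixels), "dist_coeffs" ([k1, k2, p1, p2, k3] as OpenCV has them; the pictures are not rectified), "rvec" (rotation vector, rad) and "tvec" (3), from world to camera coordinates, as OpenCV has them; the wrist camera has in their place "T_tool_cam" (4x4, takes a point from camera to tool coordinates, whose origin is the TCP and whose axes are the flange's). Camera axes: x right, y down, z forward; pixel columns grow to the right and rows downward; lengths in m; the calibration is good to about 2 mm. A picture is of the moment at which its call begins: read the wrist's pose just before it. calibration takes no time and is no camera call.
- robot.job_done(): hands the job in; it is judged then, once.
The state is a dict: "time_s": time; "qpos": joint angles; "joint_vel": joint speeds; "joint_torque": joint torques, N m; "ee_pos": TCP position; "tcp_rot": TCP orientation; "force": force on the tool from outside, world axes, zero at the start; "ft_torque": the same for the moment, N m; "width": finger opening in m; "finger_force": force on a finger pad.
Only numpy, scipy, OpenCV 4.12 (cv2) and the standard library are available. Lean on these libraries where they do the work, as an engineer would, in place of code of your own. Each camera call takes 0.05 s, during which the arm holds its last target. There are 200 camera calls.

### The job

Slide the marble board flat along the sideboard, out of the front of the coaster rack from under the two coasters and the mug, until it is wholly clear of the rack; the rail holds the pile back, and the pile must not be touched or toppled but settle upright in the rack. Then lift the board onto the cork mat and lay it down gently, centred and lengthwise, leaving the bun, the muffin and the jam jar where they are.

Things in the scene. Friction and masses are not known exactly. Their poses are not given: they have to be found in the camera images.
- rack: Fixed dark steel coaster rack, 145 (x) x 130 (y) x 44 mm high; bay inside 125 x 114 mm, no floor. Origin: bay centre, on the sideboard; z up. Pull the board out along -x (world +y within 0.35 rad): at that front side a rail (x -72.5 to -62.5 mm, 16 to 34 mm high) lets the board pass below and holds the coasters back. The other sides are closed.
- board: White marble board, 165 (x) x 56 (y) x 12 mm, 0.15 to 0.3 kg, brass line near each end. Origin: centre of its underside. Lies on the sideboard along the rack's x under the pile, -x end 38 to 46 mm out beyond the rail. Grip it across its 56 mm width, from above. Clear of the rack once its origin is 160 mm from the rack's origin along the rack's -x.
- lower_coaster: Blue-edged ceramic coaster, 100 x 100 x 10 mm, lying on the board inside the rack (its edge 3 to 16 mm behind the rail). Origin: centre of its underside. It rides along with the board until it meets the rail, then drops 12 mm to the sideboard as the board leaves.
- upper_coaster: Identical coaster, lying on the lower one. Origin: centre of its underside.
- mug: Green mug, 98 mm high, 79 mm across, 0.2 to 0.38 kg, loose on the upper coaster. Origin: at its foot; axis at y +15 mm, handle (32 mm wide, filled) reaches to y -55 mm. The handle points to the rack's front within 0.4 rad and overhangs the rail 50 to 125 mm above the sideboard, in the way of a gripper coming straight down: lean the tool's back about 35 degrees away from the pile.
- mat: Cork mat, fixed, 200 (x) x 110 (y) x 6 mm high. Origin: centre of its underside on the sideboard, z up. The board belongs on it with its length along the mat's x, either way round, centred within 30 mm.
- bun: Brioche bun, 67 mm across, 49 mm high, bystander. Origin: centre of its underside.
- muffin: Dark chocolate muffin in a pale case, 80 mm across, 57 mm high, bystander. Origin: centre of its underside.
- jar: Jam jar with a blue lid, the one in front of the tea chest near the black tray, 60 mm across, 70 mm high, bystander. Origin: centre of its underside.
Things that resemble listed ones, but are neither listed nor needed, are in the scene too. What is shaped like the upper_coaster but green is not meant.

How it is judged:
By the outcome, as a careful person would: the job done as asked, in the order asked, and still so for the second after the job is handed in, with the robot touching nothing.
It also fails if it takes over 59 s, if anything falls off the work surface, if the arm or the gripper's body presses on something with over 40 N, if the wrist force passes 120 N, or if a joint passes its speed limit or range.

## Working session

There is one attempt and no reset: what is moved stays moved. The work goes in short steps, Python scripts to look and compute and a tool call to move; the robot and the scene stay as the last step left them, time stands still between calls to the robot, and variables do not carry over. Pictures are saved under pics/ and viewed, at most 13 in all, crops included, and the job is handed in when it is done.

Besides the shell and the picture viewer there is one more tool, called as name(argument=value, ...) on one line, values as JSON. carry_out: Moves the arm, as the interface text tells. Its arguments: {"type":"object","properties":{"commands":{"type":"array","items":{"type":"number","minimum":-1,"maximum":1}}},"required":["commands"]}

```bash
mkdir -p pics; cat > h.py <<'E'
import numpy as np, cv2
from plant import robot
def snap(n,f):
    s=robot.read_state(); im=robot.camera(n); cv2.imwrite(f'pics/{f}.png',im); return s,im
def cam(n,s=None):
    c=robot.calibration(n); K=np.array([[c['fx'],0,c['cx']],[0,c['fy'],c['cy']],[0,0,1.]]); d=np.array(c['dist_coeffs'])
    if 'rvec' in c:
        R=cv2.Rodrigues(np.array(c['rvec'],float))[0]; t=np.array(c['tvec'],float).ravel()
    else:
        T=np.eye(4);T[:3,:3]=s['tcp_rot'];T[:3,3]=s['ee_pos'];T=np.linalg.inv(T@np.array(c['T_tool_cam'])); R,t=T[:3,:3],T[:3,3]
    return K,d,R,t
def ray(C,uv):
    K,d,R,t=C; p=cv2.undistortPoints(np.array([[uv]],float),K,d)[0,0]; return -R.T@t, R.T@np.array([*p,1.])
def onz(C,uv,z):
    o,v=ray(C,uv); return o+v*(z-o[2])/v[2]
def tri(obs):
    A=np.zeros((3,3));b=np.zeros(3);L=[]
    for C,uv in obs:
        o,v=ray(C,uv);v=v/np.linalg.norm(v);P=np.eye(3)-np.outer(v,v);A+=P;b+=P@o;L.append((P,o))
    x=np.linalg.solve(A,b); return x,[round(1000*np.linalg.norm(P@(x-o)),1) for P,o in L]
def proj(C,X):
    K,d,R,t=C; return cv2.projectPoints(np.array(X,float).reshape(-1,3),cv2.Rodrigues(R)[0],t,K,d)[0][:,0]
E
python3 - <<'E'
from h import *
s,a=snap('top','top0'); _,b=snap('scene','scene0'); s,c=snap('wrist','wrist0')
print(s['time_s'],s['ee_pos'],s['tcp_rot'],s['width'],s['force'])
np.save('s0.npy',s,allow_pickle=True)
for n in('top','scene'): C=cam(n); print(n,-C[2].T@C[3],C[2][2])
cv2.imwrite('pics/m.png',cv2.resize(np.hstack([a,b]),(800,300)))
E
```

```text
0.1 [0.15013717 0.52844134 0.23031603] [[-9.61940928e-01  2.73257074e-01 -4.72498579e-04]
 [ 2.73257458e-01  9.61938665e-01 -2.08945915e-03]
 [-1.16444841e-04 -2.13905003e-03 -9.99997705e-01]] 0.08538403445263601 [-0.82916702  0.49766874 -0.1144969 ]
top [2.89859872e-01 8.21825194e-04 1.20959016e+00] [ 0.2232541  -0.01287911 -0.97467519]
scene [-0.24274419  0.92286108  0.84123613] [ 0.53578295 -0.63658422 -0.55470458]
```

View pics/top0.png

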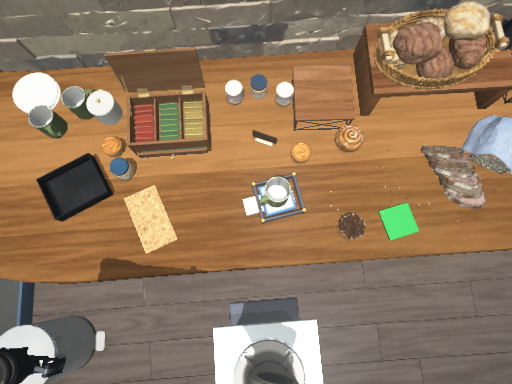

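View pics/scene0.png

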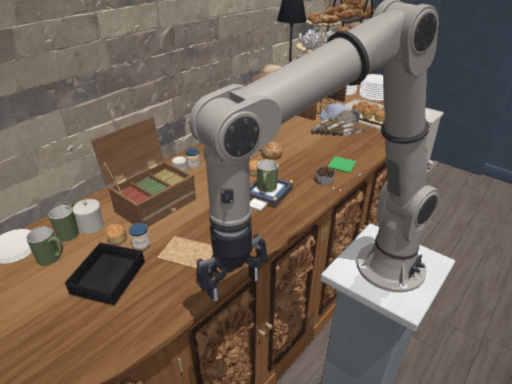

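The top view shows the rack with the mug at (278,197) and the board's white end at (250,206). The mat is at (150,218) and the muffin at (351,225). There are two blue-lidded jars, at (121,168) and (258,85). The first fits, since it stands in front of the tea chest beside the black tray. Two buns, at (112,146) and (301,152), are candidates; I will leave both alone. I'll confirm in an enlarged crop.

```bash
python3 - <<'E'
from h import *
a=cv2.imread('pics/top0.png');b=cv2.imread('pics/scene0.png')
A=cv2.resize(a[130:260,90:220],(400,400),interpolation=cv2.INTER_CUBIC)
B=cv2.resize(a[165:230,235:315],(400,325),interpolation=cv2.INTER_CUBIC)
S=cv2.resize(b[150:280,150:310],(400,325),interpolation=cv2.INTER_CUBIC)
o=np.zeros((600,800,3),np.uint8); o[:400,:400]=A;o[:275,400:]=B[:275];o[275:,400:]=S[:325]
cv2.imwrite('pics/crop1.png',o)
for n,im in(('top',a),('scene',b)):
    C=cam(n)
    hsv=cv2.cvtColor(im,cv2.COLOR_BGR2HSV)
C=cam('top')
for n,uv,z in [('rackbase?',(278,197),.044),('bd',(250,206),.012),('mat',(150,218),.006),('jar',(121,168),.07),('bun',(112,146),.045),('bun2',(301,152),.045),('muf',(351,225),.05)]: print(n,onz(C,uv,z).round(3))
E
```

```text
rackbase? [ 0.531 -0.073  0.044]
bd [0.515 0.018 0.012]
mat [0.502 0.344 0.006]
jar [0.658 0.415 0.07 ]
bun [0.743 0.454 0.045]
bun2 [ 0.675 -0.161  0.045]
muf [ 0.424 -0.291  0.05 ]
```

View pics/crop1.png

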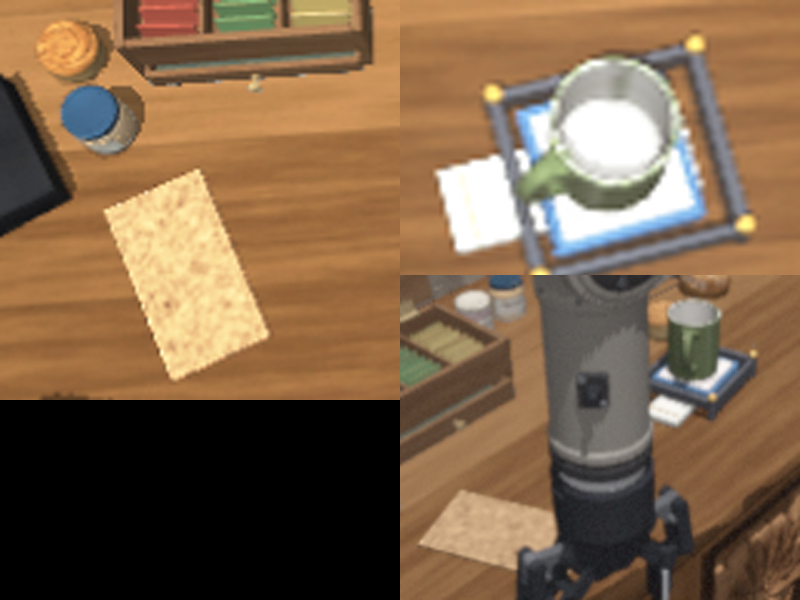

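The crop confirms the following:
- **Jar:** the blue-lidded one at top (121,168), right by the tray and tea chest. The mat is just below it.
- **Rack:** four gold corner balls, with the mug handle pointing left over the rail.
- **Board:** the white end sticks out at top (243–253, 199–215).

Next I'll compute positions.

```bash
python3 - <<'E'
from h import *
T=cam('top');S=cam('scene')
fb=lambda X,Y:(235+(X-400+.5)/5-.5,165+(Y+.5)/5-.5)
fm=lambda X,Y:(90+(X+.5)/3.077-.5,130+(Y+.5)/3.077-.5)
fs=lambda X,Y:(150+(X-400+.5)/2.5-.5,150+(Y-275+.5)/2.5-.5)
print('ballA(front-near)',tri([(T,fb(540,272)),(S,fs(712,404))]))
print('ballB(back-near)',tri([(T,fb(745,224)),(S,fs(753,354))]))
print('board far corner',tri([(T,fb(437,171)),(S,fs(648,411))]))
print('board near corner',tri([(T,fb(455,251)),(S,fs(685,425))]))
P=np.array([onz(T,fb(*p),.046) for p in[(493,94),(696,44),(745,224),(540,272)]]);print('balls',P.round(4),'c',P.mean(0).round(4))
for i in range(4): d=P[(i+1)%4]-P[i]; print(np.linalg.norm(d[:2]).round(4),np.degrees(np.arctan2(d[1],d[0])).round(1))
Q=np.array([onz(T,fb(*p),.012) for p in[(437,171),(455,251)]]);print('board end',Q.round(4),Q.mean(0).round(4),np.linalg.norm(Q[1]-Q[0]))
M=np.array([onz(T,fm(*p),.006) for p in[(104,211),(200,169),(269,335),(175,380)]]);print('mat',M.round(4),M.mean(0).round(4))
for i in range(4): d=M[(i+1)%4]-M[i]; print(np.linalg.norm(d[:2]).round(4),np.degrees(np.arctan2(d[1],d[0])).round(1))
print('mat corner tri',tri([(T,fm(104,211)),(S,fs(460,491))]),tri([(T,fm(175,380)),(S,fs(421,541))]))
for h in(.07,.09,.12): print('handle tip',h,onz(T,fb(525,192),h).round(4))
print('mug rim c',onz(T,fb(616,122),.13).round(4))
E
```

```text
ballA(front-near) (array([ 0.46548018, -0.02065352,  0.02461027]), [np.float64(2.6), np.float64(2.6)])
ballB(back-near) (array([ 0.48526642, -0.15152783,  0.03972415]), [np.float64(0.9), np.float64(0.9)])
board far corner (array([0.53770771, 0.04028936, 0.01285336]), [np.float64(3.9), np.float64(3.9)])
board near corner (array([0.48121033, 0.03021573, 0.00922649]), [np.float64(7.8), np.float64(7.8)])
balls [[ 0.5816  0.0021  0.046 ]
 [ 0.6046 -0.1309  0.046 ]
 [ 0.485  -0.1503  0.046 ]
 [ 0.4645 -0.0189  0.046 ]] c [ 0.5339 -0.0745  0.046 ]
0.135 -80.2
0.1212 -170.8
0.1329 98.9
0.119 10.2
board end [[0.5412 0.0424 0.012 ]
 [0.4875 0.0343 0.012 ]] [0.5144 0.0384 0.012 ] 0.054300964900234984
mat [[0.5745 0.4299 0.006 ]
 [0.6128 0.3277 0.006 ]
 [0.4288 0.2587 0.006 ]
 [0.3902 0.3562 0.006 ]] [0.5016 0.3431 0.006 ]
0.1092 -69.4
0.1965 -159.4
0.1049 111.6
0.1985 21.8
mat corner tri (array([0.54400182, 0.39186601, 0.08635912]), [np.float64(13.8), np.float64(13.8)]) (array([0.44698282, 0.40810613, 0.05235427]), [np.float64(86.2), np.float64(86.2)])
handle tip 0.07 [ 0.5115 -0.0132  0.07  ]
handle tip 0.09 [ 0.5076 -0.0129  0.09  ]
handle tip 0.12 [ 0.5018 -0.0126  0.12  ]
mug rim c [ 0.5378 -0.0695  0.13  ]
```

View pics/wrist0.png

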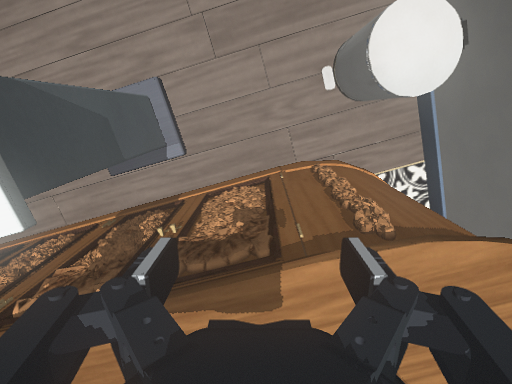

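The wrist view shows only the front edge of the sideboard and the fingers at (150,260) and (365,265), so it has nothing to measure yet. I need its mounting side before I turn the tool.

```bash
python3 - <<'E'
from h import *
print(np.array(robot.calibration('wrist')['T_tool_cam']).round(3)); print(robot.grip_depth)
E
```

```text
[[-0.    -0.959 -0.283  0.071]
 [ 1.    -0.     0.     0.   ]
 [-0.    -0.283  0.959 -0.143]
 [ 0.     0.     0.     1.   ]]
0.0187
```

carry_out(commands=[0,0,0,1,1,0,0,0,1,1,0,0,0,1,1,0,0,0,1,1,0,0,0,1,1,0,0,0,1,1,0,0,0,1,1,0,0,0,1,1,0,0,0,0.08,1])

```text
time_s: 1.27
ee_pos: [0.1501, 0.5288, 0.2309]
tcp_rot: [[-0.166, 0.986, -0.0], [0.986, 0.166, -0.001], [-0.001, -0.0, -1.0]]
force: [-0.0, 0.1, -0.7]
width: 0.0854
finger_force: 0.0
```

carry_out(commands=[-0.87,0.47,0,0,1,-0.87,0.47,0,0,1,-0.87,0.47,0,0,1,-0.87,0.47,0,0,1,-0.87,0.47,0,0,1,-0.87,0.47,0,0,1,-0.87,0.47,0,0,1,-0.87,0.47,0,0,1,-0.87,0.47,0,0,1,-0.87,0.47,0,0,1,-0.87,0.47,0,0,1,-0.87,0.47,0,0,1])

```text
time_s: 2.78
ee_pos: [0.3331, 0.2933, 0.2314]
tcp_rot: [[-0.165, 0.986, -0.0], [0.986, 0.165, 0.0], [0.0, 0.0, -1.0]]
force: [-0.3, 0.2, 0.8]
width: 0.0858
finger_force: 0.0
```

carry_out(commands=[-0.87,0.47,0,0,1,-0.87,0.47,0,0,1,-0.87,0.47,0,0,1,-0.87,0.47,0,0,1,-0.87,0.47,0,0,1,-0.87,0.47,0,0,1,-0.87,0.47,0,0,1,-0.87,0.47,0,0,1,-0.87,0.47,0,0,1,-0.87,0.47,0,0,1,0,0,0,0,1,0,0,0,0,1])

```text
time_s: 4.28
ee_pos: [0.4835, 0.1004, 0.2312]
tcp_rot: [[-0.166, 0.986, -0.001], [0.986, 0.166, 0.001], [0.001, -0.001, -1.0]]
force: [0.4, 0.6, 0.8]
width: 0.0854
finger_force: 0.0
```

```bash
python3 - <<'E'
from h import *
s,c=snap('wrist','w1'); print(s['time_s'],s['ee_pos'],s['qpos'])
np.save('s1.npy',s,allow_pickle=True)
E
```

```text
4.275 [0.48352279 0.10037652 0.2311942 ] [-42.77103626  12.35603483  35.02701849  96.08291767  -7.41309313
  73.91835172   3.24373349]
```

View pics/w1.png

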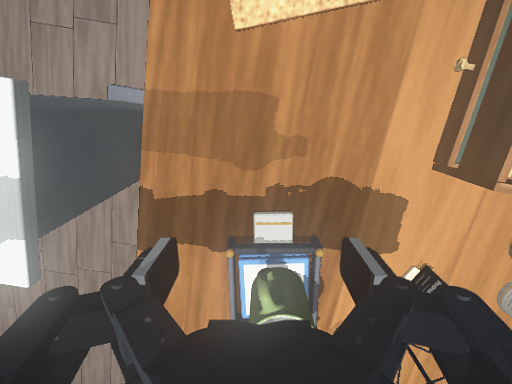

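The wrist view shows the board end with corners (254,212) and (292,212). The rail runs along row 237 from column 228 to 321, and the handle is nearest at about (280,268), off to the pile side. I'll refine the positions by triangulating with the top view.

```bash
cat >> h.py <<'E'
d=np.array([-.165,.986,0]); e=np.array([.986,.165,0]); O=np.array([.5339,-.0745,0])
def rk(X): X=np.asarray(X)-O; return (1000*np.array([X@d,X@e,X[2]])).round(1)
E
python3 - <<'E'
from h import *
s=np.load('s1.npy',allow_pickle=True).item(); W=cam('wrist',s);T=cam('top')
im=cv2.imread('pics/w1.png'); g=cv2.cvtColor(im,cv2.COLOR_BGR2GRAY)
print(g[200:246:1,273]); print(g[217,245:302]); print(g[234,245:302])
print(im[256:276,278])
fb=lambda X,Y:(235+(X-400+.5)/5-.5,165+(Y+.5)/5-.5)
for uv,t in(((254,212),(437,171)),((292.5,212),(455,251))):
    X,r=tri([(W,uv),(T,fb(*t))]); print(rk(X),r, rk(onz(W,uv,.012)), rk(onz(T,fb(*t),.012)))
for uv,t in(((230,253.5),(540,272)),((319.5,253),(493,94))):
    X,r=tri([(W,uv),(T,fb(*t))]); print('ball',X.round(4),rk(X),r,rk(onz(W,uv,.046)))
for uv in((228,237),(321,236)): print('rail top outer',rk(onz(W,uv,.044)),rk(onz(W,uv,.034)))
for z in(.08,.1,.12): print('handle',z,[rk(onz(W,u,z)) for u in((265,270),(280,267),(296,268))])
E
```

```text
[ 96  94  95  94  94  93  92  91  93  91  78  92 142 157 210 220 225 225
 224 224 224 227 214 173 185 228 225 224 224 224 225 224 224 225 225 225
 224 225 227 226 174 179 179  95  78  82]
[ 91  89  85  84  86  86  87  83 142 198 219 223 222 221 222 223 223 223
 223 223 224 223 223 224 224 224 224 224 225 225 224 224 224 224 224 223
 224 224 224 224 225 224 224 224 224 226 224 178 105  88  89  88  88  87
  86  86  88]
[ 87  88  89  91  92  91  94  92  99 173 223 226 224 225 225 225 224 224
 225 225 224 225 224 224 225 225 224 225 225 224 225 224 225 224 225 224
 225 224 224 225 224 225 224 224 225 225 222 165  84  87  90  91  92  93
  95  97  98]
[[111  96  85]
 [109  94  83]
 [123 104  90]
 [148 121 100]
 [153 123 100]
 [128 107  92]
 [129 107  91]
 [130 112 100]
 [160 155 152]
 [179 182 188]
 [170 173 177]
 [ 99 111 107]
 [ 81  91  88]
 [ 85  95  91]
 [ 85  96  91]
 [ 84  93  89]
 [ 85  95  92]
 [ 87  96  93]
 [ 86  94  91]
 [ 85  96  92]]
[126.   -6.8  73.8] [np.float64(23.1), np.float64(23.1)] [116.2 -27.2  12. ] [114.1  26.5  12. ]
[112.4   2.7  -9.5] [np.float64(26.7), np.float64(26.7)] [116.2  26.7  12. ] [114.9 -27.8  12. ]
ball [ 0.4648 -0.0188  0.0396] [ 66.3 -58.9  39.6] [np.float64(0.7), np.float64(0.7)] [ 70.2 -58.8  46. ]
ball [0.5835 0.0021 0.0395] [67.4 61.5 39.5] [np.float64(0.3), np.float64(0.3)] [70.9 60.2 46. ]
rail top outer [ 93.3 -60.9  44. ] [ 88.5 -62.1  34. ]
rail top outer [94.7 61.1 44. ] [89.9 63.6 34. ]
handle 0.08 [array([ 66.7, -12.9,  80. ]), array([70.8,  5.2, 80. ]), array([69.4, 24.6, 80. ])]
handle 0.1 [array([ 79.3, -13.5, 100. ]), array([ 83.2,   3.4, 100. ]), array([ 81.9,  21.6, 100. ])]
handle 0.12 [array([ 91.9, -14. , 120. ]), array([ 95.5,   1.7, 120. ]), array([ 94.3,  18.5, 120. ])]
```

```bash
python3 - <<'E'
from h import *
a=cv2.imread('pics/w1.png')[195:330,215:340]; b=cv2.imread('pics/top0.png')[172:225,236:306]
A=cv2.resize(a,None,fx=4,fy=4,interpolation=cv2.INTER_CUBIC); B=cv2.resize(b,None,fx=4,fy=4,interpolation=cv2.INTER_CUBIC)
o=np.zeros((540,790,3),np.uint8); o[:,:500]=A; o[:212,505:785]=B; cv2.imwrite('pics/crop2.png',o)
E
```

```text
(no output)
```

View pics/crop2.png

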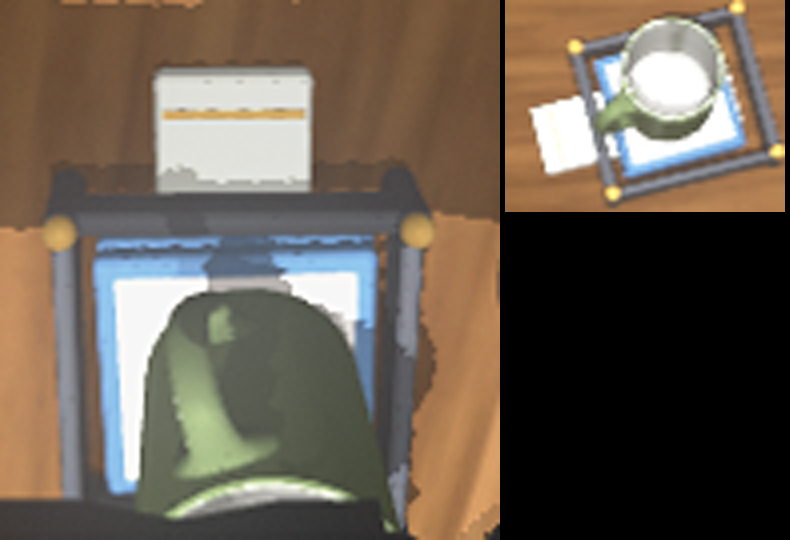

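```bash
python3 - <<'E'
from h import *
s=np.load('s1.npy',allow_pickle=True).item(); W=cam('wrist',s);T=cam('top')
for uv in((268,272),(270,275),(264,290),(265,305)):
  for t in((259.3,203.5),(259,205)):
    X,r=tri([(W,uv),(T,t)]); print(uv,t,rk(X),r)
for uv in((215+100/4,195+243/4),(215+370/4,195+238/4)): print('lower coaster edge',rk(onz(W,uv,.032)),rk(onz(W,uv,.022)))
for uv in((215+160/4,195+235/4),): print('rail inner top',rk(onz(W,uv,.034)))
print('tcp',rk(s['ee_pos']))
E
```

```text
(268, 272) (259.3, 203.5) [ 65.1 -12.2  80.2] [np.float64(3.0), np.float64(3.0)]
(268, 272) (259, 205) [ 66.7 -14.5  81.4] [np.float64(5.3), np.float64(5.3)]
(270, 275) (259.3, 203.5) [ 65.  -11.6  85.7] [np.float64(4.7), np.float64(4.7)]
(270, 275) (259, 205) [ 66.6 -13.8  87. ] [np.float64(7.0), np.float64(7.0)]
(264, 290) (259.3, 203.5) [ 66.6 -18.4 117. ] [np.float64(3.8), np.float64(3.8)]
(264, 290) (259, 205) [ 68.1 -20.6 118. ] [np.float64(6.0), np.float64(6.0)]
(265, 305) (259.3, 203.5) [ 67.1 -20.3 140.9] [np.float64(6.3), np.float64(6.3)]
(265, 305) (259, 205) [ 68.7 -22.5 141.9] [np.float64(8.5), np.float64(8.5)]
lower coaster edge [ 58.9 -46.6  32. ] [ 53.3 -47.4  22. ]
lower coaster edge [60.9 47.1 32. ] [55.3 49.1 22. ]
rail inner top [ 63.2 -25.7  34. ]
tcp [180.7 -20.8 231.2]
```

The handle tip stands about 66–68 mm out from the rack centre, behind the rail's outer face. The board end is at 114.5 mm. The tool can't be tilted with these commands. Gripping only the outermost 8–9 mm of the board (TCP at 117 mm) keeps the gripper body at least 4 mm clear of the handle. I'll pull a little that way, then regrip deeper.

carry_out(commands=[-0.64,0.21,0,0,1,-0.64,0.21,0,0,1,-0.64,0.2,0,0,1,-0.63,0.2,0,0,1,0,0,0.8,0,1,0,0,0.8,0,1,0,0,0.8,0,1,0,0,0.8,0,1,0,0,0.8,0,1,0,0,0.8,0,1,0,0,0.8,0,1,0,0,0,0,1])

```text
time_s: 5.82
ee_pos: [0.513, 0.0418, 0.0899]
tcp_rot: [[-0.167, 0.986, -0.004], [0.986, 0.167, 0.0], [0.001, -0.004, -1.0]]
force: [-0.7, 0.1, 0.5]
width: 0.0852
finger_force: 0.0
```

```bash
python3 - <<'E'
from h import *
s,c=snap('wrist','w2'); print(s['time_s'],rk(s['ee_pos']),s['force'].round(1))
W=cam('wrist',s); g=cv2.cvtColor(c,cv2.COLOR_BGR2GRAY)
print(proj(W,[O+d*.1145+e*y+np.array([0,0,.012]) for y in(-.028,0,.028)]).round(1))
cv2.imwrite('pics/w2c.png',cv2.resize(c[150:384,120:400],None,fx=2,fy=2))
E
```

```text
5.825 [118.1  -1.4  89.9] [-0.7  0.1  0.5]
[[227.3 203.3]
 [260.4 203.4]
 [293.5 203.5]]
```

View pics/w2c.png

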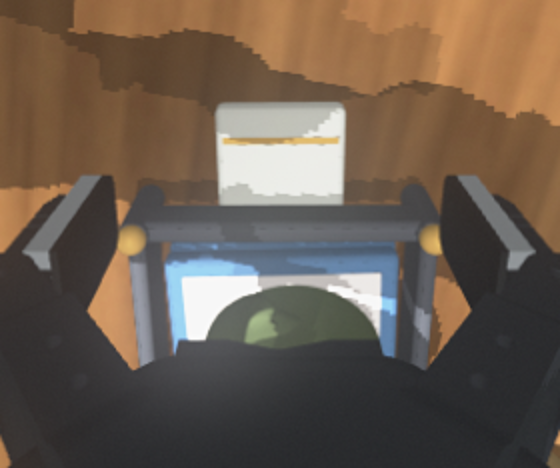

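The crop shows the board end from (217,103) to (344,103), which is where I predicted it. The mug and its handle sit behind the gripper. Descending now and closing.

carry_out(commands=[-0.02,0.06,0.7,0,1,-0.02,0,0.7,0,1,0,0,0.7,0,1,0,0,0.7,0,1,0,0,0.5,0,1,0,0,0.3,0,1,0,0,0,0,1,0,0,0,0,1])

```text
time_s: 6.88
ee_pos: [0.5173, 0.0396, 0.0018]
tcp_rot: [[-0.165, 0.986, 0.001], [0.986, 0.165, 0.0], [-0.0, 0.001, -1.0]]
force: [0.1, 0.1, -0.7]
width: 0.0856
finger_force: 0.0
```

carry_out(commands=[0.04,-0.08,0.16,0,1,0,0,0,0,0,0,0,0,0,-1,0,0,0,0,-1,0,0,0,0,-1,0,0,0,0,-1])

```text
time_s: 7.62
ee_pos: [0.5145, 0.0404, -0.002]
tcp_rot: [[-0.165, 0.986, 0.0], [0.986, 0.165, 0.001], [0.001, 0.0, -1.0]]
force: [-2.0, 0.1, 5.0]
width: 0.0531
finger_force: 61.9
```

carry_out(commands=[0.1,0,0,0,-1,0.15,0,0,0,-1,0.15,0,0,0,-1,0.15,0,0,0,-1,0.15,0,0,0,-1,0.15,0,0,0,-1,0.15,0,0,0,-1,0,0,0,0,-1])

```text
time_s: 8.62
ee_pos: [0.5122, 0.0599, -0.002]
tcp_rot: [[-0.163, 0.987, 0.004], [0.987, 0.163, -0.006], [-0.007, 0.003, -1.0]]
force: [2.4, -8.4, 4.0]
width: 0.0536
finger_force: 62.3
```

```bash
python3 - <<'E'
from h import *
s,c=snap('wrist','w3'); print(s['time_s'],rk(s['ee_pos']),s['force'].round(1),s['width'],s['finger_force'])
_,t=snap('top','top3')
o=np.zeros((600,800,3),np.uint8); o[:384,:512]=c; o[384:584,512:712]=0
B=cv2.resize(t[165:235,225:320],(288,212),interpolation=cv2.INTER_CUBIC); o[:212,512:]=B
o[388:600,:288]=cv2.resize(cv2.imread('pics/top0.png')[165:235,225:320],(288,212),interpolation=cv2.INTER_CUBIC)
_,sc=snap('scene','sc3'); o[388:588,300:620]=cv2.resize(sc[150:250,220:380],(320,200),interpolation=cv2.INTER_CUBIC)
cv2.imwrite('pics/m3.png',o)
E
```

```text
8.625 [136.1   0.8  -2. ] [ 2.4 -8.4  4. ] 0.053648843193755465 62.33698010444641
```

View pics/m3.png

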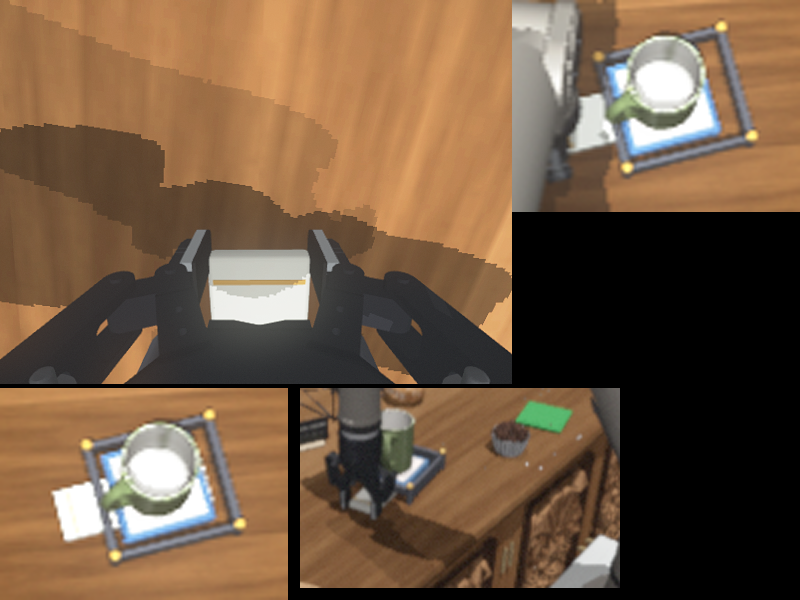

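The board follows the gripper (20 mm so far, 8.6 N). The pile has come up to the rail and the mug is upright. I'll keep pulling with this grip.

carry_out(commands=[0.15,0,0,0,-1,0.15,0,0,0,-1,0.15,0,0,0,-1,0.15,0,0,0,-1,0.15,0,0,0,-1,0.15,0,0,0,-1,0.15,0,0,0,-1,0.15,0,0,0,-1,0.15,0,0,0,-1,0.15,0,0,0,-1,0.15,0,0,0,-1,0.15,0,0,0,-1])

```text
time_s: 10.28
ee_pos: [0.5052, 0.1025, -0.002]
tcp_rot: [[-0.161, 0.987, 0.004], [0.987, 0.161, -0.008], [-0.009, 0.003, -1.0]]
force: [1.8, -10.4, 4.7]
width: 0.0534
finger_force: 62.5
```

carry_out(commands=[0.15,0,0,0,-1,0.15,0,0,0,-1,0.15,0,0,0,-1,0.15,0,0,0,-1,0.15,0,0,0,-1,0.15,0,0,0,-1,0.15,0,0,0,-1,0.15,0,0,0,-1,0.15,0,0,0,-1,0.15,0,0,0,-1,0.15,0,0,0,-1,0.15,0,0,0,-1])

```text
time_s: 11.78
ee_pos: [0.4971, 0.1515, -0.002]
tcp_rot: [[-0.164, 0.986, 0.003], [0.986, 0.164, -0.003], [-0.003, 0.002, -1.0]]
force: [0.7, -4.8, 4.6]
width: 0.0536
finger_force: 62.8
```

carry_out(commands=[0.15,0,0,0,-1,0.15,0,0,0,-1,0.15,0,0,0,-1,0.15,0,0,0,-1,0.15,0,0,0,-1,0.15,0,0,0,-1,0.15,0,0,0,-1,0.15,0,0,0,-1,0.15,0,0,0,-1,0,0,0,0,-1])

```text
time_s: 13.02
ee_pos: [0.4913, 0.1864, -0.002]
tcp_rot: [[-0.165, 0.986, 0.003], [0.986, 0.165, -0.001], [-0.001, 0.002, -1.0]]
force: [-0.3, -2.7, 5.5]
width: 0.0534
finger_force: 62.9
```

```bash
python3 - <<'E'
from h import *
s,c=snap('wrist','w4'); print(s['time_s'],rk(s['ee_pos']),s['force'].round(1),s['width'],s['finger_force'],s['tcp_rot'].round(3).tolist())
_,t=snap('top','top4')
o=np.zeros((600,800,3),np.uint8)
_,sc=snap('scene','sc4')
o[:300,:400]=cv2.resize(c,(400,300)); o[:300,400:]=cv2.resize(t[150:240,200:320],(400,300),interpolation=cv2.INTER_CUBIC)
o[300:,:400]=cv2.resize(sc[150:270,200:360],(400,300),interpolation=cv2.INTER_CUBIC)
cv2.imwrite('pics/m4.png',o)
E
```

```text
13.025 [264.2   1.   -2. ] [-0.3 -2.7  5.5] 0.05343846213193706 62.91285037994385 [[-0.165, 0.986, 0.003], [0.986, 0.165, -0.001], [-0.001, 0.002, -1.0]]
```

View pics/m4.png

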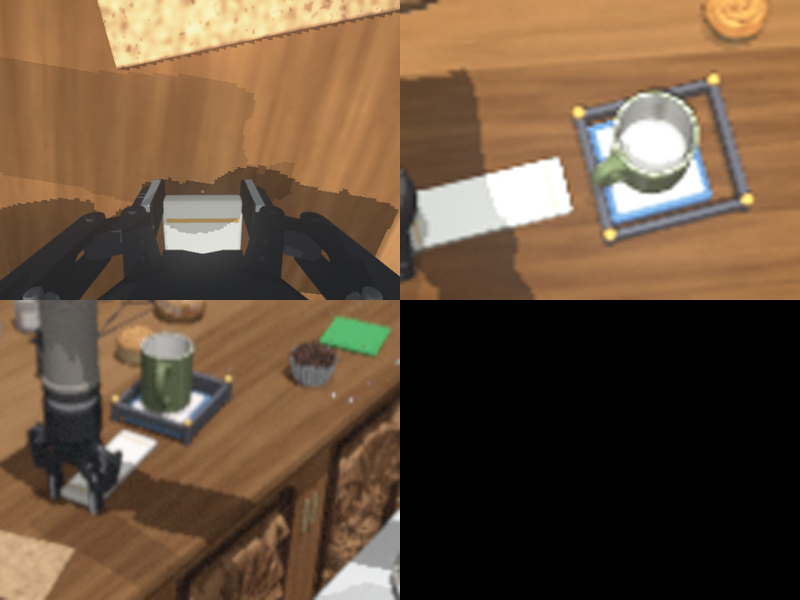

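The board is completely out, with its rear end about 25 mm in front of the rail. The mug stands upright on the coasters, which are flat in the rack. Next I'll release, move 84 mm back and regrip at the board's centre.

carry_out(commands=[0,0,0,0,1,0,0,0,0,1,0,0,0,0,1,0,0,0,0,1,0,0,-0.7,0,1,0,0,-0.7,0,1,-0.8,0,0,0,1,-0.8,0,0,0,1,-0.8,0,0,0,1,-0.8,0,0,0,1,0,0,0,0,1,0,0,0,0,1])

```text
time_s: 14.68
ee_pos: [0.5034, 0.1094, 0.033]
tcp_rot: [[-0.166, 0.986, 0.001], [0.986, 0.166, 0.001], [0.001, 0.001, -1.0]]
force: [0.6, 0.1, 0.1]
width: 0.0855
finger_force: 0.0
```

```bash
python3 - <<'E'
from h import *
s,c=snap('wrist','w5'); print(s['time_s'],s['ee_pos'],rk(s['ee_pos']),s['force'].round(1),s['width'])
W=cam('wrist',s); T=cam('top')
_,t=snap('top','top5')
for n,C,im in(('w',W,c),('t',T,t)):
    m=cv2.inRange(cv2.cvtColor(im,cv2.COLOR_BGR2HSV),(0,0,110),(180,60,255))
    # visible board end (front) predicted
    print(n,proj(C,[O+d*x+e*y+np.array([0,0,.012]) for x,y in((.2625,-.028),(.2625,.028),(.0975,.028),(.0975,-.028))]).round(1).tolist())
g=cv2.cvtColor(c,cv2.COLOR_BGR2GRAY); print(g[120:215:2,256]); 
o=np.zeros((600,800,3),np.uint8); o[:384,:512]=c; o[388:600,:288]=cv2.resize(t[165:235,195:290],(288,212),interpolation=cv2.INTER_CUBIC)
cv2.imwrite('pics/m5.png',o)
E
```

```text
14.675 [0.50343457 0.10937457 0.03303298] [186.3   0.3  33. ] [0.6 0.1 0.1] 0.0854791758619021
w [[208.3, 102.5], [307.0, 102.6], [295.7, 337.5], [219.9, 337.6]]
t [[201.0, 225.8], [197.5, 209.1], [246.8, 197.2], [250.9, 213.6]]
[238 237 238 241 195 192 233 238 238 238 238 238 238 238 238 238 238 238
 237 238 238 238 237 238 237 237 237 237 237 237 237 237 236 237 237 236
 236 236 236 236 236 236 235 235 235 235 234 235]
```

View pics/m5.png

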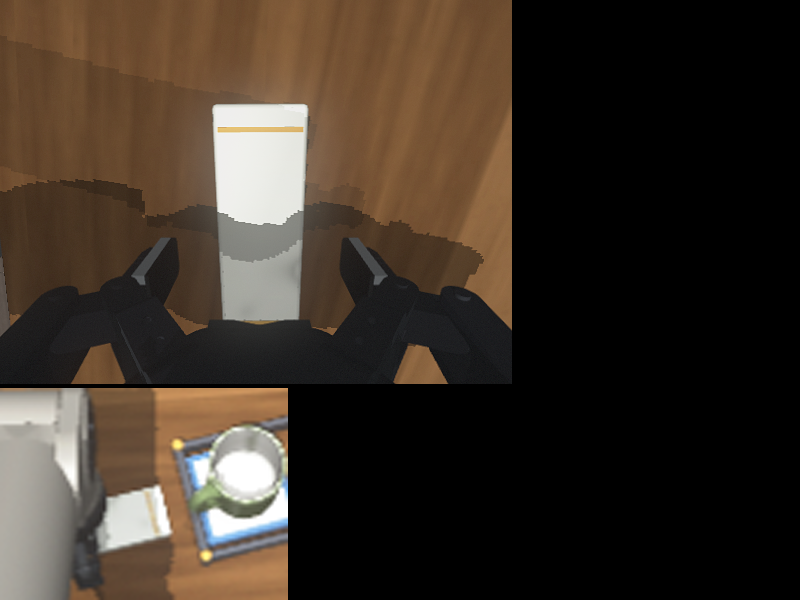

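The front end is at row 104 (102.5 predicted), so the board's centre is at about d = 179.5 mm. I'll step back 6.5 mm, go down and grip.

carry_out(commands=[-0.26,0.05,0,0,1,0,0,0.5,0,1,0,0,0.5,0,1,0,0,0.4,0,1,0,0,0,0,1,0,0,0,0,-1,0,0,0,0,-1,0,0,0,0,-1,0,0,0,0,-1,0,0,0,0,-1])

```text
time_s: 16.02
ee_pos: [0.5064, 0.102, -0.0019]
tcp_rot: [[-0.165, 0.986, 0.002], [0.986, 0.165, 0.001], [0.0, 0.002, -1.0]]
force: [0.3, -0.4, 5.7]
width: 0.0544
finger_force: 65.2
```

carry_out(commands=[0,0,-0.3,0,-1,0,0,-0.6,0,-1,0,0,-0.8,0,-1,0,0,-0.8,0,-1,0,0,-0.8,0,-1,0,0,-0.5,0,-1,0,0,0,0,-1])

```text
time_s: 16.9
ee_pos: [0.5061, 0.102, 0.0933]
tcp_rot: [[-0.165, 0.986, 0.002], [0.986, 0.165, 0.001], [0.0, 0.002, -1.0]]
force: [-0.1, -0.6, -2.0]
width: 0.0546
finger_force: 64.4
```

carry_out(commands=[0.3,0.05,0,0,-1,0.6,0.1,0,0,-1,0.9,0.13,0,0,-1,0.95,0.14,0,0,-1,0.95,0.14,0,0,-1,0.95,0.14,0,0,-1,0.95,0.14,0,0,-1,0.95,0.14,0,0,-1,0.95,0.14,0,0,-1,0.9,0.13,0,0,-1,0.7,0.1,0,0,-1,0.44,0.05,0,0,-1])

```text
time_s: 18.4
ee_pos: [0.5003, 0.3443, 0.0921]
tcp_rot: [[-0.166, 0.986, -0.0], [0.986, 0.166, -0.0], [-0.0, -0.0, -1.0]]
force: [-0.0, -0.3, -2.0]
width: 0.0543
finger_force: 64.3
```

carry_out(commands=[0,0,0,0.5,-1,0,0,0,0.9,-1,0,0,0,1,-1,0,0,0,1,-1,0,0,0,1,-1,0,0,0,1,-1,0,0,0,1,-1,0,0,0,1,-1,0,0,0,1,-1,0,0,0,0.9,-1,0,0,0,0.5,-1,0,0,0,0,-1])

```text
time_s: 19.9
ee_pos: [0.5007, 0.3425, 0.0923]
tcp_rot: [[0.933, 0.36, 0.0], [0.36, -0.933, -0.001], [-0.0, 0.001, -1.0]]
force: [-0.0, 0.2, -2.0]
width: 0.0544
finger_force: 64.3
```

```bash
python3 - <<'E'
from h import *
s,c=snap('wrist','w6'); print(s['time_s'],s['ee_pos'],s['tcp_rot'].round(3).tolist(),s['force'].round(1),s['width'],s['finger_force'])
np.save('s6.npy',s,allow_pickle=True)
_,t=snap('top','top6')
o=np.zeros((600,800,3),np.uint8); o[:384,:512]=c; o[:288,512:]=cv2.resize(t[130:260,90:220],(288,288),interpolation=cv2.INTER_CUBIC)
o[388:600,:288]=cv2.resize(t[165:235,225:320],(288,212),interpolation=cv2.INTER_CUBIC)
cv2.imwrite('pics/m6.png',o)
E
```

```text
19.9 [0.50074092 0.34254646 0.09232301] [[0.933, 0.36, 0.0], [0.36, -0.933, -0.001], [-0.0, 0.001, -1.0]] [-0.   0.2 -2. ] 0.05435816565507347 64.33342337608337
```

View pics/m6.png

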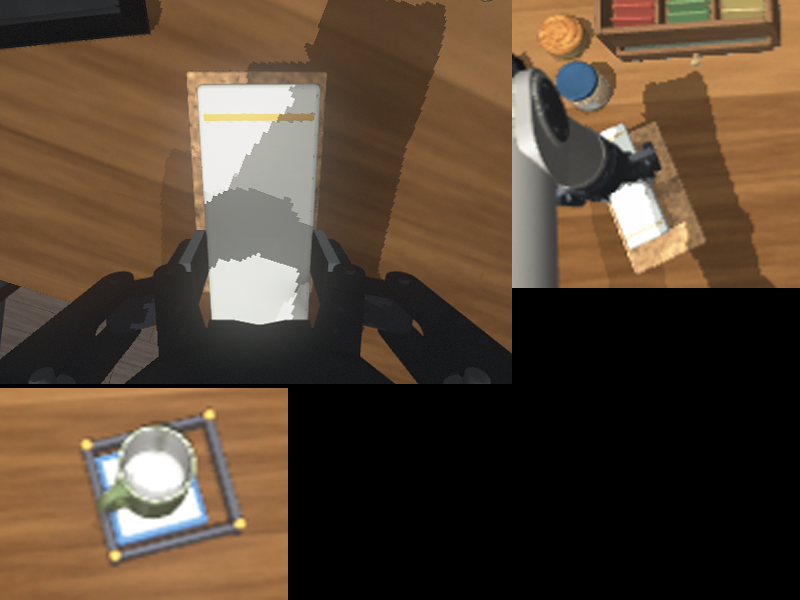

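The wrist view shows the board over the mat with parallel edges; the mat's far corners are at (187,73) and (327,72). The pile is still upright. I'll check the mat centre numerically before lowering.

```bash
python3 - <<'E'
from h import *
s=np.load('s6.npy',allow_pickle=True).item(); W=cam('wrist',s)
p=[onz(W,u,.006) for u in((187,73),(327,72))]; v=p[1]-p[0]; print(np.linalg.norm(v)); 
R=s['tcp_rot']; n=np.array([-v[1],v[0],0])/np.linalg.norm(v[:2]); c=(p[0]+p[1])/2; n*=np.sign(n@R[:,0]); m=c-n*.1
print('mat centre',m,'angle',np.degrees(np.arctan2(n[1],n[0])),'tool',np.degrees(np.arctan2(R[1,0],R[0,0])))
print('shift tool units',(R.T@(m-s['ee_pos'])/.025)[:2])
b=[onz(W,u,.094+.012) for u in((197,84),(319,84))]; print('board end ahead of tcp mm',[(R.T@(x-s['ee_pos'])*1000).round(1) for x in b])
E
```

```text
0.1081158603920122
mat centre [0.50109237 0.34336647 0.006     ] angle 21.478297570559786 tool 21.108371383857413
shift tool units [ 0.02522661 -0.02742503]
board end ahead of tcp mm [array([ 83.4, -27.1, -13.7]), array([ 83.4,  26.5, -13.7])]
```

carry_out(commands=[0.02,-0.02,0.4,0,-1,0,0,0.7,0,-1,0,0,0.7,0,-1,0,0,0.6,0,-1,0,0,0.4,0,-1,0,0,0.2,0,-1,0,0,0.15,0,-1,0,0,0.1,0,-1,0,0,0,0,-1])

```text
time_s: 21.12
ee_pos: [0.501, 0.3436, 0.0112]
tcp_rot: [[0.933, 0.36, 0.0], [0.36, -0.933, 0.0], [0.0, -0.0, -1.0]]
force: [-0.7, 0.9, -1.9]
width: 0.0541
finger_force: 64.3
```

carry_out(commands=[0,0,0.06,0,-1,0,0,0.06,0,-1,0,0,0.06,0,-1,0,0,0.05,0,-1,0,0,0.04,0,-1,0,0,0,0,-1])

```text
time_s: 21.88
ee_pos: [0.5009, 0.3435, 0.0043]
tcp_rot: [[0.933, 0.36, 0.0], [0.36, -0.933, 0.0], [0.0, 0.0, -1.0]]
force: [-0.0, 0.4, -2.6]
width: 0.0544
finger_force: 64.3
```

carry_out(commands=[0,0,0.02,0,-1,0,0,0.02,0,-1,0,0,0,0,-1])

```text
time_s: 22.25
ee_pos: [0.5009, 0.3435, 0.0042]
tcp_rot: [[0.933, 0.36, -0.0], [0.36, -0.933, 0.0], [0.0, -0.0, -1.0]]
force: [-2.0, 0.0, 5.5]
width: 0.0542
finger_force: 65.1
```

Contact: the force changed from −2.6 to +5.5 N and the height stopped dropping. Releasing and going straight up.

carry_out(commands=[0,0,0,0,0,0,0,0,0,0.5,0,0,0,0,1,0,0,0,0,1,0,0,-0.3,0,1,0,0,-0.8,0,1,0,0,-0.9,0,1,0,0,-0.9,0,1,0,0,-0.9,0,1,0,0,-0.9,0,1,0,0,0,0,1,0,0,0,0,1])

```text
time_s: 23.75
ee_pos: [0.5005, 0.3435, 0.1207]
tcp_rot: [[0.933, 0.36, -0.0], [0.36, -0.933, 0.0], [-0.0, -0.0, -1.0]]
force: [-0.8, 0.1, -0.4]
width: 0.0855
finger_force: 0.0
```

```bash
python3 - <<'E'
from h import *
s,c=snap('wrist','w7'); print(s['time_s'],s['ee_pos'],s['force'].round(1),s['width'])
_,t=snap('top','top7'); _,sc=snap('scene','sc7')
W=cam('wrist',s)
o=np.zeros((600,800,3),np.uint8); o[:384,:512]=c; o[:288,512:]=cv2.resize(t[130:260,90:220],(288,288),interpolation=cv2.INTER_CUBIC)
o[388:600,:288]=cv2.resize(t[165:235,225:320],(288,212),interpolation=cv2.INTER_CUBIC)
o[388:600,300:640]=cv2.resize(sc[130:236,220:390],(340,212),interpolation=cv2.INTER_CUBIC)
cv2.imwrite('pics/m7.png',o)
E
```

```text
23.75 [0.50054248 0.34347975 0.12073419] [-0.8  0.1 -0.4] 0.0854963821755798
```

View pics/m7.png

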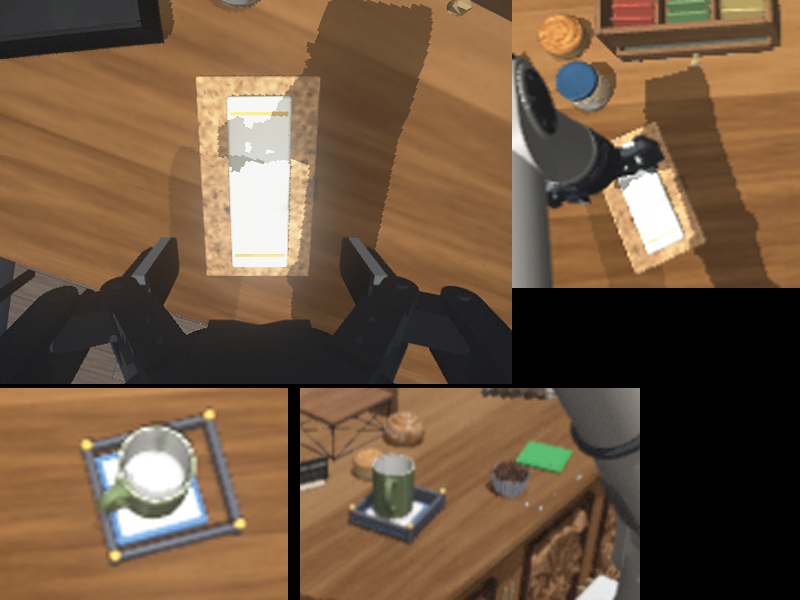

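The board lies flat on the mat, centred and lengthwise. The pile is upright and settled in the rack, the bun, muffin and jar are where they were, and the gripper is clear. Handing in.

```bash
python3 -c "
from plant import robot
print(robot.job_done())"
```

```text
the job is handed in; nothing more can be done
None
```

The job is handed in: the board was slid clear of the rack and laid flat on the cork mat, centred and lengthwise, with the mug and coasters upright in the rack and the bun, muffin and jar left where they were; no verdict came back.

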